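# Tilt the specimen stage to its pointed marker and let it spring back

## Task

On the tilting specimen stage, find the marker with the pointed cone on the scale bar and press down with a fingertip on the round rubber pad at that side's corner, until the ball-tipped needle stands at the pointed marker, without driving it well past; hold it there steadily for a second, then let the stage spring back level. Only press: do not tilt it towards the square marker, and leave the jar, the forceps and the blue tray where they are.

Things in the scene. Friction and masses are not known exactly. Their poses are not given: they have to be found in the camera images.
- stage: White base, 215 x 200 x 12 mm, screwed to the bench. Origin on the bench; x runs along the hinge line from pads to scale bar, y left, z up. A plate (144 x 190 x 8 mm, 190 along y) rocks about the hinge line 55 mm above the bench. At x = 92 mm a white scale bar (150 mm along y, top 190 mm up, ticks 10 mm apart) stands on two posts; the upright needle moves just beyond it.
- pad_left (a point): Black rubber pad, 26 mm across, 10 mm high, domed, on the plate's corner at stage x = -50, y = +75 mm. This point is the middle of its top, 69 mm above the bench when level; its z is the plate's normal. Pressing it tilts the needle to +y of the stage; it goes down 75 mm x sin(tilt), 10 to 20 mm for the marks set here, against 2.5 to 5 N of spring.
- pad_right (a point): The same pad on the corner at stage x = -50, y = -75 mm. Pressing it down tilts the needle to -y of the stage.
- needle_tip (a point): Centre of the small ball (10 mm across) at the tip of the dark steel needle, which is fixed to the plate and stands 150 mm above the hinge line (205 mm above the bench when level), at stage x = 104 mm. It swings sideways by 150 mm x sin(tilt) along the stage's y.
- plate (a joint): Tilt of the plate in rad: 0 level (the rest position, kept by the springs), positive when the left pad (+y) is down, negative when the right pad is down; stops at -0.36 and 0.36. The springs give about 1.4 Nm/rad and always return it to level.
- marker_pointed: The mark to reach: a black clip on the scale bar, 16 mm wide along the bar, carrying a slender cone that rises 32 mm over the bar. Origin on the bar's top edge, below the cone's point, axes as the stage; 22 to 40 mm from the bar's middle, to the left or right. The needle is at it when its tip has the same stage y.
- marker_square: Another black clip on the other half of the bar, 22 mm wide, flat and square, 7 mm above the bar's top edge; not to be used. Origin on the bar's top edge.
- jar: Small glass jar with white cap, 42 mm across, 55 mm high, standing loose to the left of the stage; a bystander. Origin in the centre of its underside.
- forceps: Steel forceps, about 130 mm long, 5 mm thick, lying loose in front of the stage on the robot's side; a bystander. Origin near the middle, on the bench.
- tray: Blue instrument tray, 150 x 95 x 22 mm, lying loose to the right of the stage; a bystander. Origin in the centre of its underside.

How it is judged:
On the way:
1. the pad on the pointed marker's side is pressed by the fingers (contact over 0.8 N, grasp point within 60 mm of the pad's top) and the needle tip stays within 5 mm of the pointed marker, for 0.7 s (y of needle_tip in the frame of marker_pointed between -0.005 and 0.005 m and ((y of marker_pointed in the frame of stage above 0 m and contact force between the fingers and stage above 0.8 N and distance between the grasp point and pad_left below 0.06 m) or (y of marker_pointed in the frame of stage below 0 m and contact force between the fingers and stage above 0.8 N and distance between the grasp point and pad_right below 0.06 m))), for 0.7 s.
At the end, for the whole second after the job is handed in: After the hold at the pointed marker the plate is released, level again within 0.03 rad and at rest, and the jar, forceps and tray lie still within 15 mm of where they were (value of joint plate between -0.03 and 0.03 rad and velocity of joint plate between -0.05 and 0.05 rad/s and distance of each of jar, forceps, tray from where it was at the start of the episode below 0.015 m and linear speed of each of jar, forceps, tray below 0.02 m/s); the robot touches nothing.
It fails at once if the needle tip is driven more than 11 mm past the pointed marker ((y of marker_pointed in the frame of stage above 0 m and y of needle_tip in the frame of marker_pointed above 0.011 m) or (y of marker_pointed in the frame of stage below 0 m and y of needle_tip in the frame of marker_pointed below -0.011 m)).
It fails at once if the stage is tilted towards the square marker (needle tip more than 8 mm to that side) ((y of marker_pointed in the frame of stage above 0 m and y of needle_tip in the frame of stage below -0.008 m) or (y of marker_pointed in the frame of stage below 0 m and y of needle_tip in the frame of stage above 0.008 m)).
It fails at once if a bystander (jar, forceps, tray) is moved, lifted or carried by more than 15 mm (distance of any of jar, forceps, tray from where it was at the start of the episode above 0.015 m).
It also fails if it takes over 32 s, if anything falls off the work surface, if the arm or the gripper's body presses on something with over 40 N, if the wrist force passes 120 N, or if a joint passes its speed limit or range.

## Robot

A 6-joint arm with a two-finger parallel gripper is mounted at the origin on the work surface. World frame = base frame: x ahead of the robot, y to its left, z up, the work surface at z = 0. Lengths are in m, angles in rad, forces in N, time in s.
With the tool pointing down it reaches from about 0.275 to 0.75 m from the base axis. Payload 10.2 kg.
Tool frame: the origin (TCP) lies at the very end of the fingers, on their centre line; the grasp point (between the pads) lies 19 mm behind it; z points along the fingers, y is the direction in which the jaws open and shut (so a half turn about z gives the same grasp; the last joint's range is limited). The gripper opens to 88 mm and grips with 3 to 60 N. Pads are 18 mm wide; open, the fingers measure 123 mm over their backs; the gripper's body (75 mm by 187 mm) begins 45 mm behind the grasp point.
Start: joints at [-0.223, 0.313, 1.498, -0, 1.331, -0.223], TCP at [0.525, -0, 0.239] pointing down, gripper open.
Joint ranges: [-2.94, 2.94], [-0.97, 2.17], [0.19, 2.56], [-1.23, 4.37], [0.02, 3.11], [-2.88, 2.88]. Speed limits (rad/s): [2.39, 2.39, 3.01, 3.14, 3.14, 3.14].

## Interface

Orientations are given as a unit quaternion [x, y, z, w].
In Python, from cell import status, read_camera, ticket gives the robot as it stands.
- The arm moves only by the tool send_rows, never from a script. Its argument "deltas" is a list of rows, each an object of numbers: "dx", "dy", "dz": the shift along the tool's x, y, z in cm; "ax", "ay", "az": the turn, a rotation vector about the tool's x, y, z in rad; "claw": the opening, from -1 (shut) to 1 (fully open). In form: [{"dx": .., "dy": .., "dz": .., "ax": .., "ay": .., "az": .., "claw": ..}, ...]. A call has 1 to 12 rows; each row shifts and turns the commanded pose from where the row before left it, along the tool's axes as they then stand; what a row does not reach is not made up. A row lasts 1/8 s, in which the tool goes at most 62.5 mm and 10.7 degrees, less where a joint would pass 70% of its speed; a pose out of reach is approached as far as the arm can. A call is refused whole if a number of a shift passes 6.25 or a number of a turn 0.188, either way. A call with a gripper value outside its range is refused whole. The fingers move at their own pace and stop on an object; "squeeze" is the grip in N (left out, the last holds). Time passes only in rows, so rows that do not move let the fingers close. It gives the time, the measured TCP pose, the force and the opening at its end, in the units of the state.
- status.get_obs(): the state, without advancing time (a new reading comes with each control period).
- read_camera(name): name is "scene" or "side" or "wrist"; returns a dict with "color" (384x512x3 uint8, blue, green, red), "fov_y" (degrees; the focal length in pixels is half the picture's height over the tangent of half this angle, whatever the lens; pixels are square), "cx", "cy" (the principal point, pixels), "R" (3x3) and "t" (3): a world point X has camera coordinates R X + t; the wrist camera has in their place "T_tool_cam" (4x4, takes a point from camera to tool coordinates, whose origin is the TCP and whose axes are the flange's). Camera axes: x right, y down, z forward; pixel columns grow to the right and rows downward; lengths in m; the calibration is good to about 2 mm. A picture is of the moment at which its call begins: read the wrist's pose just before it. There is no depth.
- ticket.job_done(): hands the job in, once; it reports no verdict.
The state is a dict: "time_s": time; "qpos": joint angles; "joint_velocities": joint speeds; "joint_torque": joint torques, N m; "position": TCP position; "tcp_rot": TCP orientation; "force": force on the tool from outside, world axes, zero at the start; "torque": the same for the moment, N m; "width": finger opening in m.
Only numpy, scipy, OpenCV 4.12 (cv2) and the standard library are available. Lean on these libraries where they do the work, as an engineer would, in place of code of your own. Each camera call takes 0.05 s, during which the arm holds its last target. There are 200 camera calls.

## Working session

There is one attempt and no reset: what is moved stays moved. The work goes in short steps, Python scripts to look and compute and a tool call to move; the robot and the scene stay as the last step left them, time stands still between calls to the robot, and variables do not carry over. Pictures are saved under pics/ and viewed, about 8 in all and at most 12, crops included, and the job is handed in when it is done.

Besides the shell and the picture viewer there is one more tool, called after "Call:" by a JSON object that holds its "op" and its "data", one argument or row to a line. send_rows: Moves the arm, as the interface text tells. Its arguments: {"type":"object","properties":{"deltas":{"type":"array","items":{"type":"object","properties":{"dx":{"type":"number"},"dy":{"type":"number"},"dz":{"type":"number"},"ax":{"type":"number"},"ay":{"type":"number"},"az":{"type":"number"},"claw":{"type":"number"}}}},"squeeze":{"type":"number"}},"required":["deltas"]}

```bash
mkdir -p pics; cat > h.py <<'E'
import numpy as np,cv2
from cell import status,read_camera,ticket
def K(c):
    f=c["color"].shape[0]/2/np.tan(np.radians(c["fov_y"])/2); return f,c["cx"],c["cy"]
def ray(c,u,v):
    f,cx,cy=K(c);R=np.array(c["R"]);d=R.T@np.array([(u-cx)/f,(v-cy)/f,1]);return -R.T@np.array(c["t"]),d
def onz(c,u,v,z):
    o,d=ray(c,u,v);return o+d*(z-o[2])/d[2]
def proj(c,X):
    f,cx,cy=K(c);p=np.array(c["R"])@X+np.array(c["t"]);return np.array([f*p[0]/p[2]+cx,f*p[1]/p[2]+cy])
def tri(c1,p1,c2,p2):
    o,d=ray(c1,*p1);q,e=ray(c2,*p2);s=np.linalg.lstsq(np.c_[d,-e],q-o,rcond=None)[0]
    a,b=o+s[0]*d,q+s[1]*e;return (a+b)/2,np.linalg.norm(a-b)
E
python3 - <<'E'
from h import *
import pickle
o=status.get_obs();print({k:np.round(v,3) for k,v in o.items()})
for n in("scene","side"):
    c=read_camera(n);pickle.dump(c,open(n+".pkl","wb"))
    cv2.imwrite(f"pics/{n}0.png",cv2.resize(c["color"],(800,600),interpolation=cv2.INTER_CUBIC));print(n,c["fov_y"],np.round(-np.array(c["R"]).T@c["t"],3))
E
```

```text
{'time_s': np.float64(0.0), 'qpos': array([-0.223,  0.313,  1.498, -0.   ,  1.331, -0.223]), 'joint_velocities': array([-0.   , -0.001,  0.001,  0.001,  0.002,  0.001]), 'joint_torque': array([-0.0000e+00, -4.0222e+01, -2.5226e+01,  6.9000e-02,  3.5000e-02,
       -0.0000e+00]), 'position': array([0.525, 0.   , 0.238]), 'tcp_rot': array([ 0.707,  0.707, -0.   , -0.001]), 'force': array([ 0.183,  0.06 , -0.098]), 'torque': array([-0.026,  0.011, -0.007]), 'width': np.float64(0.088)}
scene 43.549990810449756 [ 1.318 -0.263  0.785]
side 46.03213490722625 [ 0.13  -0.509  1.015]
```

View pics/scene0.png

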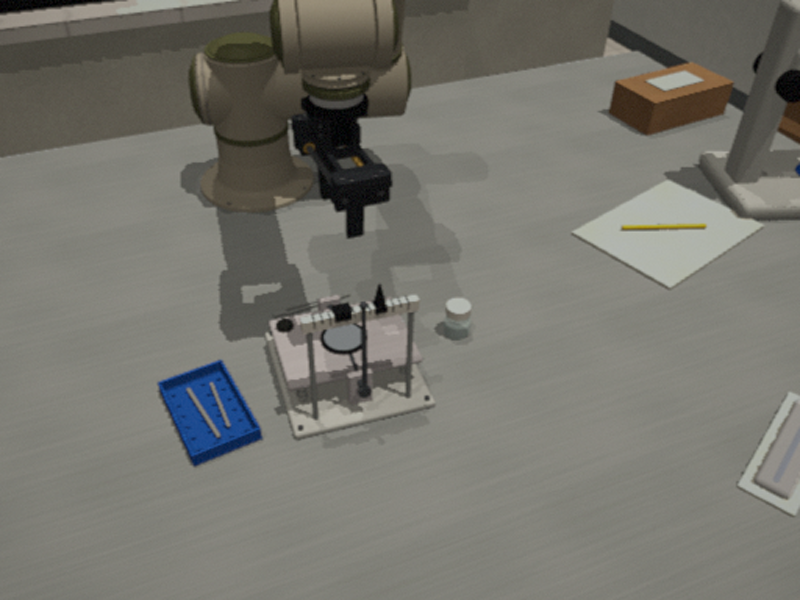

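View pics/side0.png

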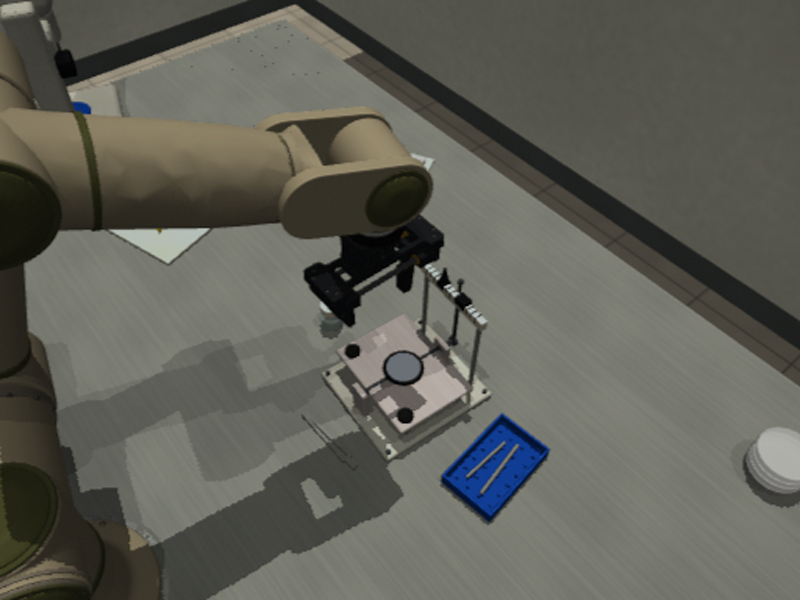

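The pointed cone (scene 380,290) is on the left half and the square clip at (342,312). The left pad is at side view (352,350), on the jar's side. I'll zoom in for exact pixels.

```bash
python3 - <<'E'
from h import *
import pickle
s=pickle.load(open("scene.pkl","rb"));d=pickle.load(open("side.pkl","rb"))
# native crops
a=s["color"][170:280,165:285];b=d["color"][160:300,195:325]
A=cv2.resize(a,None,fx=5,fy=5,interpolation=cv2.INTER_CUBIC)
B=cv2.resize(b,None,fx=4.2,fy=4.2,interpolation=cv2.INTER_CUBIC)
cv2.imwrite("pics/a.png",np.clip(A*1.3,0,255));cv2.imwrite("pics/b.png",np.clip(B*1.3,0,255))
# dark blobs in side: pads
g=cv2.cvtColor(d["color"],cv2.COLOR_BGR2GRAY);m=(g<45).astype(np.uint8)
n,l,st,ce=cv2.connectedComponentsWithStats(m)
for i in range(1,n):
    if 10<st[i,4]<400 and 195<ce[i,0]<325 and 160<ce[i,1]<300:print(st[i],np.round(ce[i],1),np.round(onz(d,*ce[i],.066),3))
E
```

```text
[279 172   9  14  59] [283.2 179.3] [0.74  0.08  0.066]
[268 178   6  35  47] [271.6 195.6] [0.676 0.056 0.066]
[287 180  15  41 143] [293.4 199. ] [0.714 0.01  0.066]
[221 221   9   8  62] [225.2 224.5] [0.52  0.059 0.066]
[275 221   8   5  21] [279.  223.1] [ 0.63  -0.026  0.066]
[243 226  28  21 108] [256.9 239.3] [ 0.554 -0.028  0.066]
[254 261  10  10  80] [258.8 265.5] [ 0.509 -0.089  0.066]
[307 294   7   6  12] [310.1 296.9] [ 0.547 -0.226  0.066][ WARN:0@0.461] global loadsave.cpp:1063 imwrite_ Unsupported depth image for selected encoder is fallbacked to CV_8U.
```

View pics/a.png

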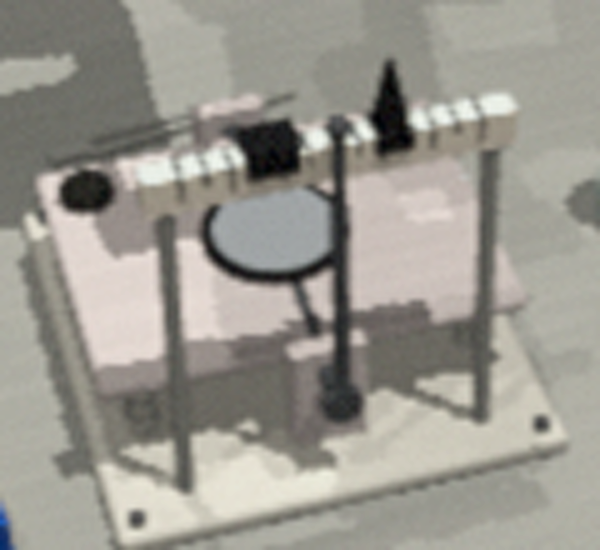

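View pics/b.png

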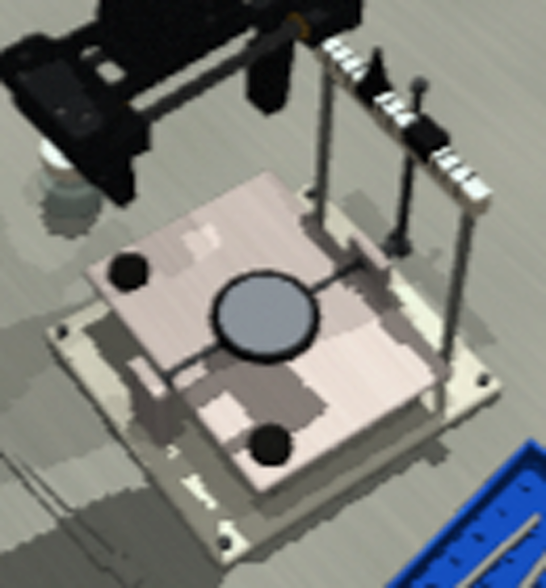

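```bash
cat > g.py <<'E'
from h import *
PL=np.array([.520,.059,.066]);PR=np.array([.509,-.089,.066])
ys=(PL-PR)/np.linalg.norm(PL-PR);xs=np.array([ys[1],-ys[0],0]);O=(PL+PR)/2+.05*xs;O[2]=0
S=lambda p:np.array([xs@(p-O),ys@(p-O),p[2]])
W=lambda p:O+p[0]*xs+p[1]*ys+np.array([0,0,p[2]])
E
python3 - <<'E'
from g import *
import pickle
s=pickle.load(open("scene.pkl","rb"));d=pickle.load(open("side.pkl","rb"))
fa=lambda x,y:((x+.5)/5-.5+165,(y+.5)/5-.5+170)
fb=lambda x,y:((x+.5)/4.2-.5+195,(y+.5)/4.2-.5+160)
print("O",O,"yaw",np.arctan2(xs[1],xs[0]))
for n,a,b in(("cone",(390,60),(377,48)),("ball",(338,123),(420,85))):
    p,e=tri(s,fa(*a),d,fb(*b));print(n,p.round(4),S(p).round(4),e.round(4))
for n,p,z in(("clipmid top edge",(393,128),.19),("sq",(270,150),.197),("barL",(515,100),.19),("barR",(140,178),.19),("padR",(87,190),.066),("baseR",(137,518),.012),("baseL",(541,424),.012)):
    print(n,S(onz(s,*fa(*p),z)).round(4))
for n,p in(("baseL near",(62,331)),("baseR near",(225,543)),("baseRf",(484,380))):print(n,S(onz(d,*fb(*p),.012)).round(4))
E
```

```text
O [ 0.56436247 -0.01870599  0.        ] yaw -0.07418791769262258
cone [0.6603 0.0012 0.2212] [0.0942 0.027  0.2212] 0.001
ball [ 0.6707 -0.0246  0.2057] [0.1065 0.002  0.2057] 0.0005
clipmid top edge [0.0976 0.0267 0.19  ]
sq [ 0.1039 -0.0237  0.197 ]
barL [0.0957 0.0772 0.19  ]
barR [ 0.0968 -0.0725  0.19  ]
padR [-0.0426 -0.073   0.066 ]
baseR [ 0.1053 -0.0876  0.012 ]
baseL [0.1063 0.0919 0.012 ]
baseL near [-0.09    0.0933  0.012 ]
baseR near [-0.0901 -0.0872  0.012 ]
baseRf [ 0.106  -0.0878  0.012 ]
```

Call:
{"op": "send_rows", "data": {
  "deltas": [
    {"claw": -1, "dx": 2, "dy": -0.2},
    {"claw": -1, "dx": 2, "dy": -0.2},
    {"claw": -1, "dx": 2},
    {"claw": -1, "dz": 4},
    {"claw": -1, "dz": 4},
    {"claw": -1, "dz": 3},
    {"claw": -1, "dz": 2},
    {"claw": -1, "dz": 1.3},
    {"claw": -1},
    {"claw": -1}
  ],
  "squeeze": 20
}}

```text
invalid input at $.deltas[0]: expected keys dx, dy, dz, ax, ay, az, claw
```

```bash
cat > look.py <<'E'
from g import *
import pickle,sys
k=sys.argv[1]
o=status.get_obs();print(o["time_s"],np.round(o["position"],4),np.round(o["force"],2),o["width"])
s=read_camera("scene");d=read_camera("side")
pickle.dump((s,d),open(f"l{k}.pkl","wb"))
A=cv2.resize(s["color"][170:280,165:285],None,fx=5,fy=5,interpolation=cv2.INTER_CUBIC)
B=cv2.resize(d["color"][150:281,195:245+20],None,fx=4.2,fy=4.2,interpolation=cv2.INTER_CUBIC)
h=np.zeros((550,600+B.shape[1],3),np.uint8);h[:,:600]=A;h[:550,600:]=B[:550]
h=h[:,:]; im=cv2.convertScaleAbs(h,alpha=1.4);f=800/im.shape[1]
cv2.imwrite(f"pics/l{k}.png",im[:, :800] if im.shape[1]<800 else cv2.resize(im,None,fx=f,fy=f));print(im.shape)
E
python3 look.py 1
```

```text
0.1 [0.5248 0.     0.2383] [-1.19 -0.4  -0.  ] 0.08810715926039671
(550, 894, 3)
```

View pics/l1.png

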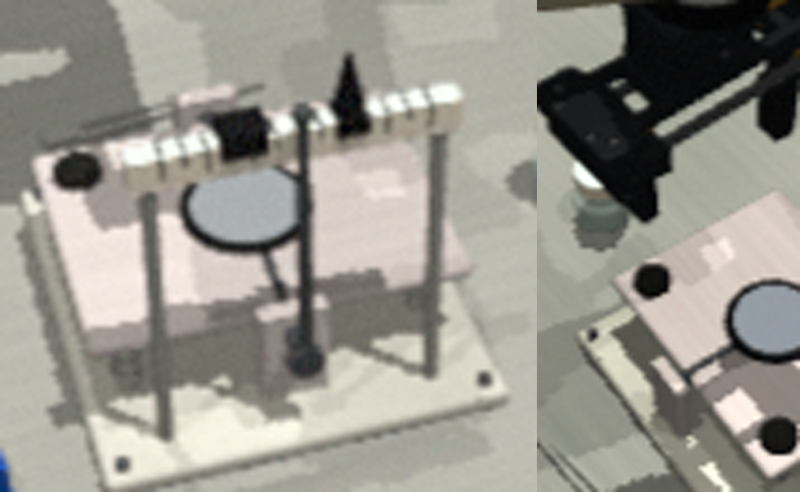

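The call was refused because each row needs every key, and the picture shows the scene unchanged. I'll resend it with full rows.

Call:
{"op": "send_rows", "data": {
  "deltas": [
    {"dx": 2, "dy": -0.2, "dz": 0, "ax": 0, "ay": 0, "az": 0, "claw": -1},
    {"dx": 2, "dy": -0.2, "dz": 0, "ax": 0, "ay": 0, "az": 0, "claw": -1},
    {"dx": 2, "dy": 0, "dz": 0, "ax": 0, "ay": 0, "az": 0, "claw": -1},
    {"dx": 0, "dy": 0, "dz": 4, "ax": 0, "ay": 0, "az": 0, "claw": -1},
    {"dx": 0, "dy": 0, "dz": 4, "ax": 0, "ay": 0, "az": 0, "claw": -1},
    {"dx": 0, "dy": 0, "dz": 3, "ax": 0, "ay": 0, "az": 0, "claw": -1},
    {"dx": 0, "dy": 0, "dz": 2, "ax": 0, "ay": 0, "az": 0, "claw": -1},
    {"dx": 0, "dy": 0, "dz": 1.3, "ax": 0, "ay": 0, "az": 0, "claw": -1},
    {"dx": 0, "dy": 0, "dz": 0, "ax": 0, "ay": 0, "az": 0, "claw": -1},
    {"dx": 0, "dy": 0, "dz": 0, "ax": 0, "ay": 0, "az": 0, "claw": -1}
  ],
  "squeeze": 20
}}

```text
time_s: 1.45
position: [0.5214, 0.06, 0.0965]
tcp_rot: [0.707, 0.707, 0.0, 0.0]
force: [0.7, -0.3, -0.0]
width: 0.0004
```

```bash
python3 look.py 2
```

```text
1.45 [0.5214 0.06   0.0965] [ 0.72 -0.32 -0.05] 0.00038402661266402226
(550, 894, 3)
```

View pics/l2.png

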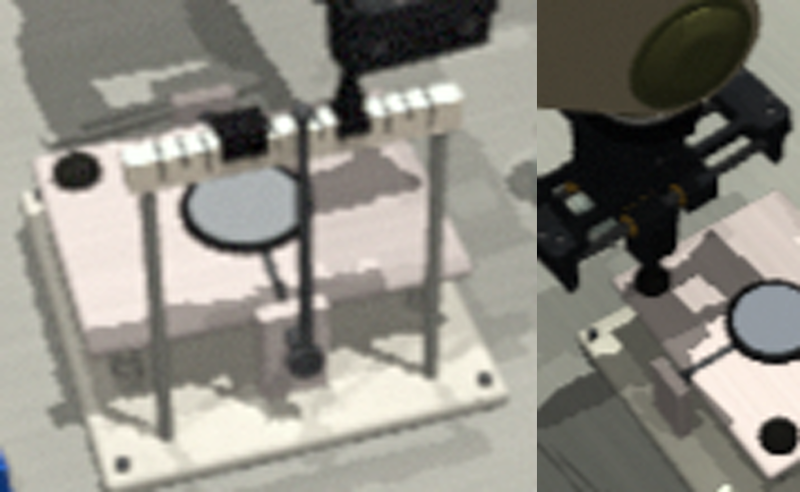

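The closed fingertips are right above the left pad (view 650,280) and the needle is still level. Next I go down to the pad.

Call:
{"op": "send_rows", "data": {
  "deltas": [
    {"dx": 0, "dy": 0, "dz": 1.2, "ax": 0, "ay": 0, "az": 0, "claw": -1},
    {"dx": 0, "dy": 0, "dz": 0.8, "ax": 0, "ay": 0, "az": 0, "claw": -1},
    {"dx": 0, "dy": 0, "dz": 0.4, "ax": 0, "ay": 0, "az": 0, "claw": -1},
    {"dx": 0, "dy": 0, "dz": 0.3, "ax": 0, "ay": 0, "az": 0, "claw": -1},
    {"dx": 0, "dy": 0, "dz": 0.2, "ax": 0, "ay": 0, "az": 0, "claw": -1},
    {"dx": 0, "dy": 0, "dz": 0.2, "ax": 0, "ay": 0, "az": 0, "claw": -1},
    {"dx": 0, "dy": 0, "dz": 0, "ax": 0, "ay": 0, "az": 0, "claw": -1},
    {"dx": 0, "dy": 0, "dz": 0, "ax": 0, "ay": 0, "az": 0, "claw": -1}
  ]
}}

```text
time_s: 2.55
position: [0.5211, 0.06, 0.0648]
tcp_rot: [0.707, 0.707, 0.0, 0.0]
force: [-0.6, 1.2, 1.6]
width: 0.0006
```

```bash
python3 look.py 3
```

```text
2.55 [0.5211 0.06   0.0648] [-0.6   1.22  1.62] 0.0006409611283468277
(550, 894, 3)
```

View pics/l3.png

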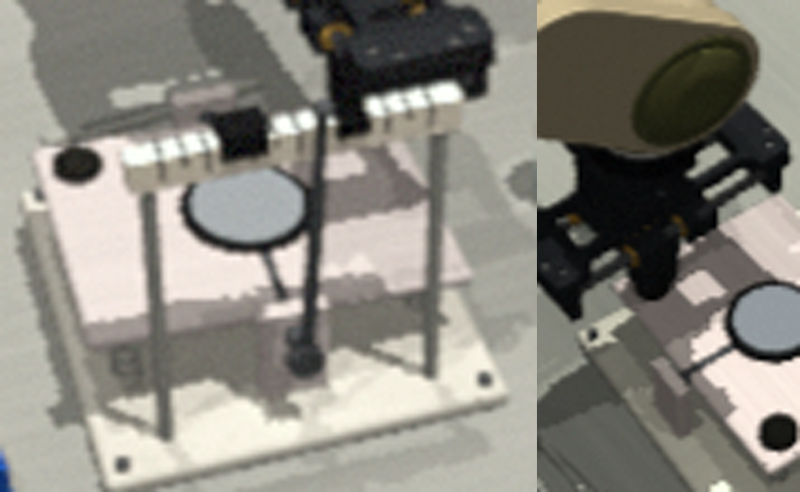

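The needle tip has moved about 8 mm towards the cone (view x 303→321) for about 4 mm of press, so roughly 8 mm of press is left. I'll go most of the way.

Call:
{"op": "send_rows", "data": {
  "deltas": [
    {"dx": 0, "dy": 0, "dz": 0.25, "ax": 0, "ay": 0, "az": 0, "claw": -1},
    {"dx": 0, "dy": 0, "dz": 0.25, "ax": 0, "ay": 0, "az": 0, "claw": -1},
    {"dx": 0, "dy": 0, "dz": 0.2, "ax": 0, "ay": 0, "az": 0, "claw": -1},
    {"dx": 0, "dy": 0, "dz": 0, "ax": 0, "ay": 0, "az": 0, "claw": -1},
    {"dx": 0, "dy": 0, "dz": 0, "ax": 0, "ay": 0, "az": 0, "claw": -1}
  ]
}}

```text
time_s: 3.28
position: [0.5211, 0.06, 0.0578]
tcp_rot: [0.707, 0.707, 0.0, 0.0]
force: [0.3, 2.7, 3.7]
width: 0.0004
```

```bash
sed -i 's/\[150:281,195:245+20\]/[150:281,255:325]/' look.py; python3 look.py 4
```

```text
3.275 [0.5211 0.06   0.0578] [0.32 2.68 3.74] 0.00037800789100011486
(550, 894, 3)
```

View pics/l4.png

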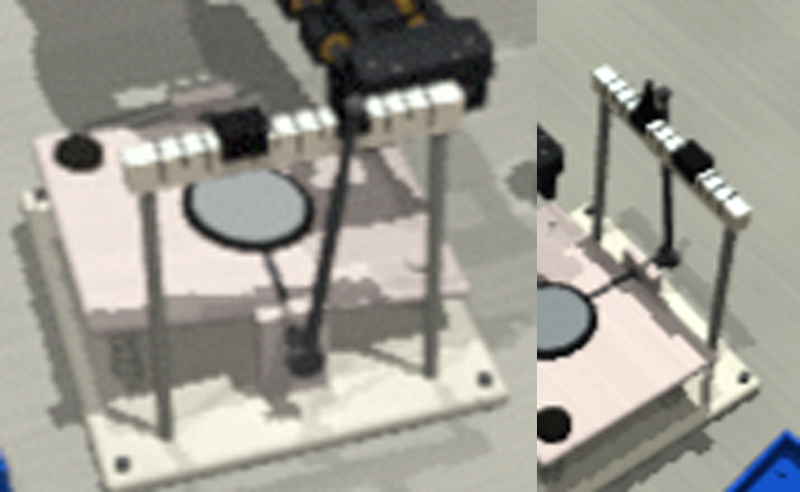

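```bash
python3 - <<'E'
from g import *
import pickle
s,d=pickle.load(open("l4.pkl","rb"));f=800/894
A=lambda x,y:(x/f/5-.4+165,y/f/5-.4+170)
B=lambda x,y:((x/f-600)/4.2-.38+255,y/f/4.2-.38+150)
for n,a,b in(("ball",(353,106),(662,96)),):
    p,e=tri(s,A(*a),d,B(*b));print(n,S(p).round(4),e.round(4))
# needle ball: dark-mid gray in scene; swing from rest by ray at stage x=.104
p0,e=tri(*[s,A(303,111)],d,((420.5)/4.2-.5+195,85.5/4.2-.5+160));print("rest",S(p0).round(4),e)
E
```

```text
ball [0.1051 0.0252 0.2015] 0.0007
rest [0.1067 0.0022 0.2053] 0.00048428531212529245
```

The tip is about 1.8 mm short of the cone, inside the 5 mm window. I'll press 0.8 mm more and hold.

Call:
{"op": "send_rows", "data": {
  "deltas": [
    {"dx": 0, "dy": 0, "dz": 0.08, "ax": 0, "ay": 0, "az": 0, "claw": -1},
    {"dx": 0, "dy": 0, "dz": 0, "ax": 0, "ay": 0, "az": 0, "claw": -1},
    {"dx": 0, "dy": 0, "dz": 0, "ax": 0, "ay": 0, "az": 0, "claw": -1},
    {"dx": 0, "dy": 0, "dz": 0, "ax": 0, "ay": 0, "az": 0, "claw": -1},
    {"dx": 0, "dy": 0, "dz": 0, "ax": 0, "ay": 0, "az": 0, "claw": -1},
    {"dx": 0, "dy": 0, "dz": 0, "ax": 0, "ay": 0, "az": 0, "claw": -1},
    {"dx": 0, "dy": 0, "dz": 0, "ax": 0, "ay": 0, "az": 0, "claw": -1},
    {"dx": 0, "dy": 0, "dz": 0, "ax": 0, "ay": 0, "az": 0, "claw": -1},
    {"dx": 0, "dy": 0, "dz": 0, "ax": 0, "ay": 0, "az": 0, "claw": -1},
    {"dx": 0, "dy": 0, "dz": 0, "ax": 0, "ay": 0, "az": 0, "claw": -1},
    {"dx": 0, "dy": 0, "dz": 0, "ax": 0, "ay": 0, "az": 0, "claw": -1}
  ]
}}

```text
time_s: 4.75
position: [0.521, 0.06, 0.0569]
tcp_rot: [0.707, 0.707, 0.0, 0.0]
force: [1.7, 2.6, 3.6]
width: 0.0004
```

```bash
python3 look.py 5
```

```text
4.75 [0.521  0.06   0.0569] [1.74 2.64 3.57] 0.0004376181096548473
(550, 894, 3)
```

View pics/l5.png

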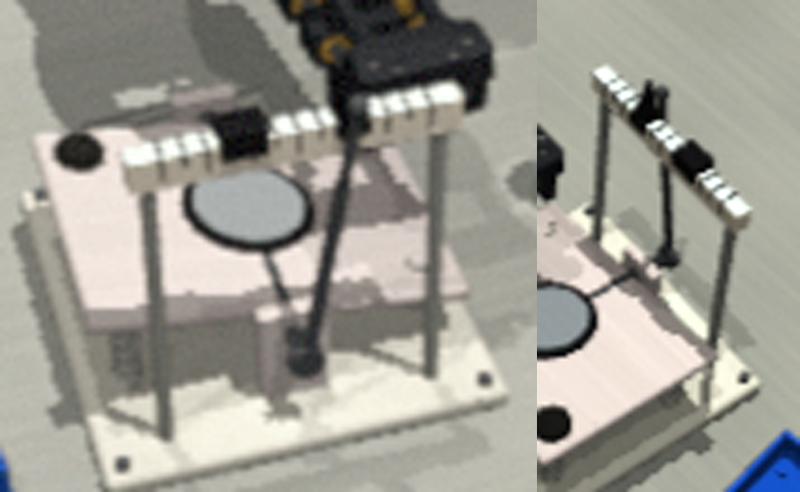

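The ball (view 356,104) stands at the cone, and 3.6 N was held for over a second. I'll release slowly so the needle doesn't swing past level.

Call:
{"op": "send_rows", "data": {
  "deltas": [
    {"dx": 0, "dy": 0, "dz": -0.2, "ax": 0, "ay": 0, "az": 0, "claw": -1},
    {"dx": 0, "dy": 0, "dz": -0.2, "ax": 0, "ay": 0, "az": 0, "claw": -1},
    {"dx": 0, "dy": 0, "dz": -0.2, "ax": 0, "ay": 0, "az": 0, "claw": -1},
    {"dx": 0, "dy": 0, "dz": -0.2, "ax": 0, "ay": 0, "az": 0, "claw": -1},
    {"dx": 0, "dy": 0, "dz": -0.2, "ax": 0, "ay": 0, "az": 0, "claw": -1},
    {"dx": 0, "dy": 0, "dz": -0.2, "ax": 0, "ay": 0, "az": 0, "claw": -1},
    {"dx": 0, "dy": 0, "dz": -0.2, "ax": 0, "ay": 0, "az": 0, "claw": -1},
    {"dx": 0, "dy": 0, "dz": -0.6, "ax": 0, "ay": 0, "az": 0, "claw": -1},
    {"dx": 0, "dy": 0, "dz": -2, "ax": 0, "ay": 0, "az": 0, "claw": -1},
    {"dx": 0, "dy": 0, "dz": -3, "ax": 0, "ay": 0, "az": 0, "claw": -1},
    {"dx": 0, "dy": 0, "dz": -3, "ax": 0, "ay": 0, "az": 0, "claw": -1},
    {"dx": 0, "dy": 0, "dz": -2, "ax": 0, "ay": 0, "az": 0, "claw": -1}
  ]
}}

```text
time_s: 6.35
position: [0.5212, 0.06, 0.1787]
tcp_rot: [0.707, 0.707, 0.001, 0.001]
force: [-0.5, -0.6, -0.6]
width: 0.0003
```

Call:
{"op": "send_rows", "data": {
  "deltas": [
    {"dx": 0, "dy": 0, "dz": 0, "ax": 0, "ay": 0, "az": 0, "claw": -1},
    {"dx": 0, "dy": 0, "dz": 0, "ax": 0, "ay": 0, "az": 0, "claw": -1},
    {"dx": 0, "dy": 0, "dz": 0, "ax": 0, "ay": 0, "az": 0, "claw": -1},
    {"dx": 0, "dy": 0, "dz": 0, "ax": 0, "ay": 0, "az": 0, "claw": -1},
    {"dx": 0, "dy": 0, "dz": 0, "ax": 0, "ay": 0, "az": 0, "claw": -1},
    {"dx": 0, "dy": 0, "dz": 0, "ax": 0, "ay": 0, "az": 0, "claw": -1},
    {"dx": 0, "dy": 0, "dz": 0, "ax": 0, "ay": 0, "az": 0, "claw": -1},
    {"dx": 0, "dy": 0, "dz": 0, "ax": 0, "ay": 0, "az": 0, "claw": -1}
  ]
}}

```text
time_s: 7.35
position: [0.521, 0.06, 0.1769]
tcp_rot: [0.707, 0.707, 0.0, 0.0]
force: [0.2, -0.1, 0.6]
width: 0.0004
```

```bash
python3 - <<'E'
from h import *
o=status.get_obs();print(o["time_s"],o["position"],o["force"])
s=read_camera("scene");cv2.imwrite("pics/end.png",cv2.resize(s["color"][150:320,90:330],(800,567),interpolation=cv2.INTER_CUBIC))
E
```

```text
7.35 [0.52101068 0.05998838 0.17693811] [ 0.18033296 -0.09092898  0.56385725]
```

View pics/end.png

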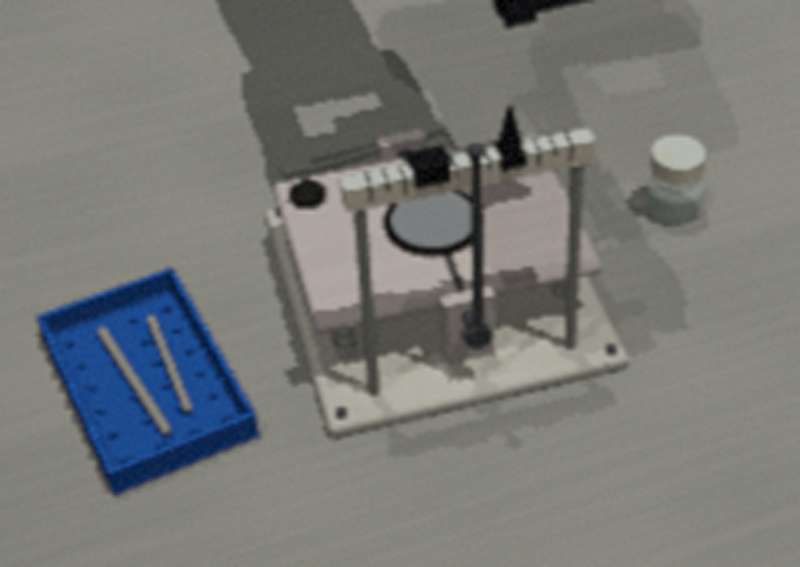

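The needle is upright again (476,150), the plate is level, and the jar and tray are where they were. I'm handing in.

```bash
python3 -c "
from cell import ticket
print(ticket.job_done())"
```

```text
the job is handed in; nothing more can be done
None
```

I pressed the left pad with closed fingertips until the needle tip stood at the pointed marker, held it for over a second, then let the stage back up slowly. The job is handed in, and the robot's clock read 7.35 s of the 32 s allowed.

- **Hold:** I measured the tip about 1.8 mm short of the cone, then pressed 0.8 mm more, so it should have been within about 1 mm. I checked the final position by eye only and did not measure it again. The contact force was about 3.6 N.
- **Release:** The last picture shows the needle upright and the plate level, with the fingers about 11 cm clear of the pad.
- **Bystanders:** By eye, the jar and tray are where they were. The forceps are partly hidden in that view, but the arm went nowhere near them.
- **Disagreements:** The first move call was refused because its rows lacked some keys, and nothing moved. The approach also stopped about 11 mm higher than I had summed up, which I corrected from the measured height. My stage frame was about 2 mm off in y, but I only compared the tip with the cone, so that cancels out.

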